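# Start and tighten the screw lid of a brush-washing tank, and shut its vent

## Task

The red lid of the brush-washing tank has only been dropped on, so its lugs sit on top of the thread. Without taking the lid off, turn it backwards (counter-clockwise from above) until it clicks down into the thread, then turn it forwards (clockwise) until it comes up against its stop, and press the yellow vent plug beside it fully home. Leave the lid closed and everything else on the table where it is.

Things in the scene. Friction and masses are not known exactly. Their poses are not given: they have to be found in the camera images.
- tank: Fixed aluminium tank with a blue band on a dark drip tray. Origin on the axis of its round threaded neck, at table level; z up. In this frame, mm: tank box x -62 to 62, y -164 to 72, top at z 100; tray x -145 to 105, y -205 to 135, rim 12 high; vent plug axis at (0, -110). Tank yaw varies by 0.4 rad either way.
- green_mark (a point): Flat green mark on the tank top beside the lid, 53 mm from the neck axis along the tank's +x. The lid's pointer comes to it when the lid is tight (0 deg).
- yellow_mark (a point): Flat yellow mark on the tank top, 53 mm from the neck axis, 67 deg counter-clockwise of the green one: about where the lid's pointer is when the lid has dropped into the thread.
- lid_grip (a point): Centre of the black bar grip on the loose red lid (lid 90 mm across, 24 high, about 0.2 kg), on its axis. Bar 64 mm long along the lid's x, 14 wide, 30 high: bar top 15 mm above this point, lid's flat top 15 below it. z up. Height over the table: 152 mm at the start (lugs on the thread), 145 when clicked down, 142 when tight. Fingers standing loosely either side of the bar can turn it.
- lid_pointer (a point): Outer end of the white pointer line on the lid's top, 45 mm from its axis along the lid's x. Angle counter-clockwise from the green mark: 8 to 40 deg at the start, where a stop blocks turning forwards. Turned back to 54-77 deg (a stop ends it at 77) the lid drops 7 mm by its own weight if free to slide down; turned forwards it then winds down 3 mm to a stop at 0 deg. Torque under 0.15 N m.
- vent_plug (a joint): How far the yellow vent plug is pressed down, m: 0 is fully raised, 0.012 is fully home (its head rests on the dark collar). It starts at 0 to 0.004. It slides stiffly (about 6 N) and stays where it is left.
- plug_top (a point): Centre of the top of the yellow vent plug's round head (34 mm across, 10 mm thick): 128 mm above the table when fully raised, 116 mm when fully home.
- tube_mid (a point): Centre of a loose paint tube (green and white, 100 mm long, 18 mm thick) lying on the drip tray. Bystander.
- knife_mid (a point): Middle of a loose putty knife (160 mm long, 14 mm thick) lying on the drip tray. Bystander.
- bottle_mid (a point): Centre of a loose amber bottle (64 mm across, 170 mm high). Bystander.
- jar_mid (a point): Centre of a loose blue pigment jar with black cap (72 mm across, 85 mm high). Bystander.
- mug_mid (a point): Centre of a loose white mug (80 mm across, 90 mm high). Bystander.
- pot_mid (a point): Centre of a loose terracotta pot (80 mm across, 100 mm high) full of brushes that reach 280 mm above the table. Bystander.
- roller_mid (a point): Middle of a loose ink roller (about 190 mm long, 36 mm high) lying on the table. Bystander.
Mind the look-alikes: they are no part of the job. There is more than one size of the part that bears lid_grip; the job needs the smallest.

How it is judged:
On the way, in this order (a step that is already met when the one before it is completed fails the run):
1. the lid has been turned backwards and has dropped into the thread (its grip centre at least 5 mm down, pointer at least 45 deg counter-clockwise of the green mark) (z of lid_grip in the frame of tank below 0.147 m and y of lid_pointer in the frame of tank above 0.0318 m and angle between lid_grip's own z axis and vertical below 0.06 rad), for 0.1 s.
2. the lid has been wound forwards to its stop (pointer within 10 deg of the green mark, lid down) (z of lid_grip in the frame of tank below 0.1435 m and y of lid_pointer in the frame of tank below 0.0078 m and x of lid_pointer in the frame of tank above 0.03 m), for 0.1 s.
At the end, for the whole second after the job is handed in: the lid is wound down in its thread, level, with its pointer within 10 deg of the green mark; the vent plug is pressed in to within 1.5 mm of fully home (all of step 2 and angle between lid_grip's own z axis and vertical below 0.05 rad and value of joint vent_plug above 0.0105 m); the robot touches nothing.
It fails at once if the lid is lifted more than 15 mm (z of lid_grip in the frame of tank above 0.167 m).
It fails at once if a bystander is moved by more than 30 mm (distance of any of tube_mid, knife_mid, bottle_mid, jar_mid, mug_mid, pot_mid, roller_mid from where it was at the start of the episode above 0.03 m).
It also fails if it takes over 48 s, if anything falls off the work surface, if the arm or the gripper's body presses on something with over 40 N, if the wrist force passes 120 N, or if a joint passes its speed limit or range.

## Robot

A 7-joint arm with a two-finger parallel gripper is mounted at the origin on the work surface. World frame = base frame: x ahead of the robot, y to its left, z up, the work surface at z = 0. Lengths are in m, angles in rad, forces in N, time in s.
With the tool pointing down it reaches from about 0.425 to 0.875 m from the base axis. Payload 4.7 kg.
Tool frame: the origin (TCP) lies on the centre line of the jaws, within the pads' length; the fingertips stand 19 mm ahead of it and the grasp point (between the pads) is the TCP (ctrl.nose_length is the distance from the TCP to the fingertips, in m); z points along the fingers, x is the direction in which the jaws open and shut, and the axes are right-handed (so a half turn about z gives the same grasp; the last joint's range is limited). The gripper opens to 87 mm and grips with 3 to 60 N. Pads are 19 mm wide; open, the fingers measure 117 mm over their backs; the gripper's body (75 mm by 190 mm) begins 51 mm behind the grasp point.
Start: joints at [-1.109, 0.321, -0.07, 1.45, 0.023, 1.371, -0.057], TCP at [0.281, 0.586, 0.242] pointing down, gripper open.
Joint ranges: [-2.86, 2.86], [-0.3, 2.09], [-1.38, 1.24], [0.06, 2.45], [-1.56, 4.7], [0.09, 2.05], [-2.69, 2.69]. Speed limits (rad/s): [2.57, 2.57, 3.14, 3.14, 3.14, 3.14, 3.14].

## Interface

Orientations are given as a rotation vector (axis times angle).
In Python, from bench import ctrl gives the robot as it stands. The module is installed in compiled form; this text tells all that it offers.
- The arm moves only by the shell command python3 -m crank 'ROWS' [OPENING] [FORCE]. ROWS is a JSON object of lists of equal length, an entry for each row: "dp": the shift along the tool's x, y, z in cm, a list of three; "delta_rot": the turn, a rotation vector about the tool's x, y, z in rad, a list of three. In form: {"dp": [[x, y, z], ...], "delta_rot": [[rx, ry, rz], ...]}. A call has exactly 8 rows; each row shifts and turns the commanded pose from where the row before left it, along the tool's axes as they then stand; what a row does not reach is not made up. A row lasts 1/10 s, in which the tool goes at most 50 mm and 8.59 degrees, less where a joint would pass 70% of its speed; a pose out of reach is approached as far as the arm can. A call with a gripper value outside its range is refused whole. OPENING is the finger opening in cm, from 0 to 8.7, set as the call begins (- or left out, the last holds). The fingers move at their own pace and stop on an object; FORCE is the grip in N (left out, the last holds). Time passes only in rows, so rows that do not move let the fingers close, or fill a call up. It gives the time, the measured TCP pose, the force and the opening at its end, in the units of the state.
- ctrl.get_state(): the state, without advancing time (a new reading comes with each control period).
- ctrl.get_image(name): name is "side" or "top" or "wrist"; returns the picture (480x640x3 uint8, blue, green, red); there is no depth.
- ctrl.camera_info(name): a dict with "camera_matrix" (3x3 intrinsics, pixels), "xyz" and "orientation" of the camera in the world. Camera axes: x right, y down, z forward; pixel columns grow to the right and rows downward; lengths in m; the calibration is good to about 2 mm. A picture is of the moment at which its call begins: read the wrist's pose just before it. camera_info takes no time and is no camera call; for the wrist camera it gives the pose at the moment of the call.
- ctrl.close_job(): hands the job in, once; it reports no verdict.
The state is a dict: "time": time; "joint_positions": joint angles; "qd": joint speeds; "joint_torque": joint torques, N m; "position": TCP position; "tool_rot": TCP orientation; "ft_force": force on the tool from outside, world axes, zero at the start; "torque": the same for the moment, N m; "grip_width": opening from 0.0 (shut) to 1.0 (fully open).
Only numpy, scipy, OpenCV 4.12 (cv2) and the standard library are available. Lean on these libraries where they do the work, as an engineer would, in place of code of your own. Each camera call takes 0.05 s, during which the arm holds its last target.

## Working session

There is one attempt and no reset: what is moved stays moved. The work goes in short steps, Python scripts to look and compute and a shell command to move; the robot and the scene stay as the last step left them, time stands still between calls to the robot, and variables do not carry over. Pictures are saved under pics/ and viewed, and the job is handed in when it is done.

```bash
mkdir -p pics; python3 - <<'E'
from bench import ctrl
import cv2
s=ctrl.get_state(); print(s)
print(ctrl.nose_length)
for n in ["side","top","wrist"]:
    print(n,ctrl.camera_info(n))
    cv2.imwrite(f"pics/{n}0.png",ctrl.get_image(n))
E
```

```text
{'time': 0.0, 'joint_positions': array([-1.10884001,  0.32182079, -0.07008513,  1.4517117 ,  0.022633  ,
        1.37084289, -0.0568917 ]), 'qd': array([-1.34111240e-03,  4.97402559e-04, -9.08004333e-04,  6.41613506e-04,
        9.37414821e-04,  1.36568384e-03,  9.10818312e-05]), 'joint_torque': array([ 8.31071811e-04, -4.91294646e+01, -4.03444497e-01, -3.12522268e+01,
       -6.39612903e-02,  4.38763504e-02,  1.89925127e-04]), 'position': array([0.28128861, 0.58537287, 0.24044454]), 'tool_rot': array([ 2.65824027e+00,  1.67211763e+00, -2.53353029e-03]), 'ft_force': array([-0.44909859, -0.43479504,  0.67342974]), 'torque': array([-0.00979625,  0.00983088, -0.00306595]), 'grip_width': 1.0008281330435214}
0.019
side {'camera_matrix': array([[461.7114488 ,   0.        , 319.19909159],
       [  0.        , 461.7114488 , 242.33213281],
       [  0.        ,   0.        ,   1.        ]]), 'xyz': array([-0.06527843, -0.58066139,  0.97966733]), 'orientation': array([-2.2794504 ,  0.86822248, -0.34476212])}
top {'camera_matrix': array([[568.60722533,   0.        , 322.50030125],
       [  0.        , 568.60722533, 235.40205093],
       [  0.        ,   0.        ,   1.        ]]), 'xyz': array([ 0.29173885, -0.01553312,  1.47051759]), 'orientation': array([-2.1589647 ,  2.13817435, -0.13763922])}
wrist {'camera_matrix': array([[431.63875768,   0.        , 320.29548751],
       [  0.        , 431.63875768, 231.84925403],
       [  0.        ,   0.        ,   1.        ]]), 'xyz': array([0.21349668, 0.61805119, 0.3847077 ]), 'orientation': array([2.45271731, 1.54516955, 0.21184285])}
```

View pics/top0.png

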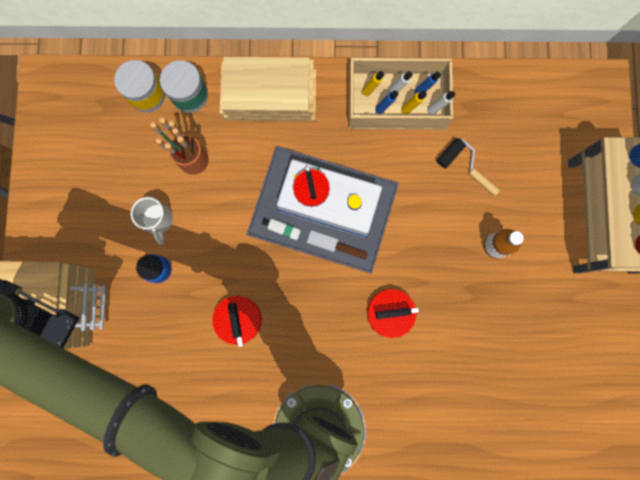

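View pics/side0.png

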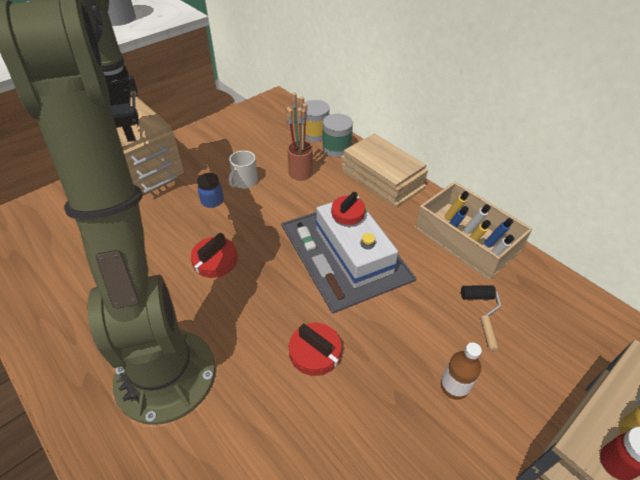

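View pics/wrist0.png

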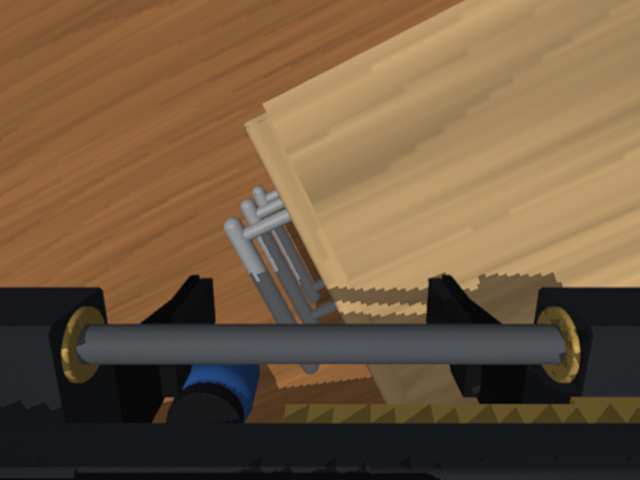

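Top view candidates for the lid: the red lid on the tank (311,188), the larger lid lying on the table (237,320), and another larger one on the table (392,312). The one on the tank is the smallest and sits on the neck, so I choose it. Next I measure it and check it in a close crop.

```bash
cat > h.py <<'E'
import numpy as np, cv2
from scipy.spatial.transform import Rotation as R
from bench import ctrl
def ray(info,uv):
    d=np.linalg.inv(info['camera_matrix'])@np.array([uv[0],uv[1],1.])
    return info['xyz'],R.from_rotvec(info['orientation']).apply(d)
def plane(info,uv,z):
    o,d=ray(info,uv); return o+d*(z-o[2])/d[2]
def proj(info,p):
    c=R.from_rotvec(info['orientation']).inv().apply(np.asarray(p)-info['xyz']); k=info['camera_matrix']@c; return k[:2]/k[2]
def masks(img):
    h=cv2.cvtColor(img,cv2.COLOR_BGR2HSV); H,S,V=[h[...,i].astype(int) for i in range(3)]
    return dict(red=((H<6)|(H>174))&(S>180)&(V>120),yel=(H>20)&(H<34)&(S>120)&(V>120),grn=(H>45)&(H<80)&(S>120)&(V>80),wht=(S<40)&(V>190),blk=(V<60))
E
python3 - <<'E'
from h import *
for n in ["top","side"]:
    img=cv2.imread(f"pics/{n}0.png"); info=ctrl.camera_info(n); m=masks(img)
    for k in ("red","yel","grn"):
        nn,l,st,c=cv2.connectedComponentsWithStats(m[k].astype('uint8'))
        for i in range(1,nn):
            if st[i,4]>3: print(n,k,st[i],c[i].round(1),plane(info,c[i],0.137).round(3),plane(info,c[i],0.126).round(3))
img=cv2.imread("pics/top0.png")[140:280,240:400]
cv2.imwrite("pics/crop0.png",cv2.resize(img,None,fx=4.5,fy=4.2,interpolation=cv2.INTER_CUBIC))
E
```

```text
top red [294 170  35  36 849] [310.9 187.7] [0.587 0.023 0.137] [0.59  0.023 0.126]
top red [ 368  289   48   49 1525] [390.7 313. ] [ 0.292 -0.166  0.137] [ 0.292 -0.167  0.126]
top red [ 213  296   48   49 1469] [236.4 319.2] [0.274 0.192 0.137] [0.274 0.194 0.126]
top yel [362  73  21  23 214] [370.9  84.9] [ 0.846 -0.121  0.137] [ 0.851 -0.121  0.126]
top yel [127  83  36  27 368] [148.7  99.5] [0.805 0.424 0.137] [0.809 0.427 0.126]
top yel [402  93  23  22 215] [411.5 104.1] [ 0.798 -0.22   0.137] [ 0.802 -0.221  0.126]
top yel [293 175   3   2   5] [294.2 175.4] [0.617 0.064 0.137] [0.62  0.064 0.126]
top yel [348 195  14  14 151] [354.2 201.3] [ 0.555 -0.081  0.137] [ 0.557 -0.081  0.126]
top yel [634 217   6   4  16] [636.7 218.8] [ 0.519 -0.749  0.137] [ 0.521 -0.755  0.126]
top grn [175  94  28  15 152] [190.4 102.9] [0.797 0.321 0.137] [0.801 0.324 0.126]
top grn [174 145   3   3   5] [175.2 145.8] [0.688 0.353 0.137] [0.691 0.356 0.126]
top grn [284 225   8  11  52] [287.7 230.2] [0.484 0.077 0.137] [0.486 0.078 0.126]
side red [333 196  32  23 385] [348.5 208.7] [0.583 
[... 485 characters left out ...]
  46 886] [306.5 354.8] [ 0.224 -0.232  0.137] [ 0.227 -0.227  0.126]
side red [620 447   3   6   9] [621.  449.4] [ 0.517 -0.738  0.137] [ 0.525 -0.74   0.126]
side red [623 454  17  16  67] [631.3 461.1] [ 0.511 -0.759  0.137] [ 0.519 -0.761  0.126]
side yel [306 121  16  15 209] [313.8 128.2] [0.756 0.349 0.137] [0.767 0.361 0.126]
side yel [446 195  20  25 181] [454.7 207.5] [ 0.797 -0.167  0.137] [ 0.808 -0.162  0.126]
side yel [470 224  17  17 122] [477.8 232.6] [ 0.767 -0.262  0.137] [ 0.778 -0.257  0.126]
side yel [362 233  13  12 117] [367.8 238.4] [ 0.545 -0.092  0.137] [ 0.553 -0.086  0.126]
side yel [630 409  10  19  84] [636.3 419.1] [ 0.591 -0.733  0.137] [ 0.6   -0.735  0.126]
```

View pics/crop0.png

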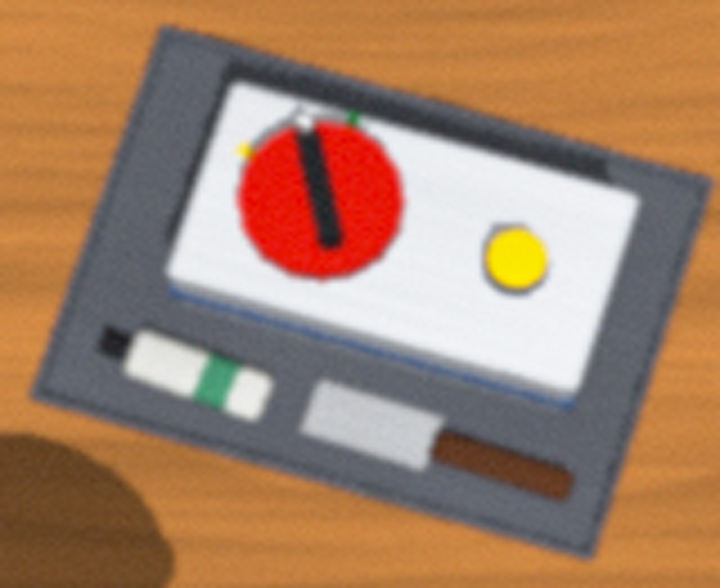

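The crop shows the lid on the tank neck with black bar (320,200), white pointer (305,118), green mark (353,118), yellow mark (245,150) and plug (516,258). This is the right one. Working out the poses.

```bash
python3 - <<'E'
from h import *
img=cv2.imread("pics/top0.png"); info=ctrl.camera_info("top"); m=masks(img)
def comp(mask,x,y,r):
    mm=np.zeros_like(mask); mm[y-r:y+r,x-r:x+r]=mask[y-r:y+r,x-r:x+r]; return mm
red=comp(m['red'],311,188,25)
pts=cv2.findNonZero(red.astype('uint8'))
hull=cv2.convexHull(pts); e=cv2.fitEllipse(hull); print(e)
yp=cv2.fitEllipse(cv2.convexHull(cv2.findNonZero(comp(m['yel'],354,201,12).astype('uint8')))); print(yp)
c2=lambda x,y:(240+x/4.5-.4,140+y/4.2-.4)
N=plane(info,e[0],.137);P=plane(info,yp[0],.126)
PT=plane(info,c2(305,120),.137); G=plane(info,c2(353,118),.1); Y=plane(info,c2(245,150),.1)
BA=plane(info,c2(303,131),.167);BB=plane(info,c2(334,243),.167)
d=P-N; print("N",N,"P",P,np.hypot(*d[:2]),"yaw",np.arctan2(d[0],-d[1]))
a=lambda v:np.arctan2(v[1],v[0])
for nm,q in(("ptr",PT),("G",G),("Y",Y)): print(nm,q,np.degrees(a((q-N)[:2])),np.hypot(*(q-N)[:2]))
print("bar",np.degrees(a((BA-BB)[:2])),(BA+BB)/2,np.hypot(*(BA-BB)[:2]))
s=ctrl.get_state();print(R.from_rotvec(s['tool_rot']).as_matrix().round(3))
Rt=R.from_rotvec(s['tool_rot']); i=ctrl.camera_info('wrist')
print(Rt.inv().apply(i['xyz']-s['position']),(Rt.inv()*R.from_rotvec(i['orientation'])).as_matrix().round(3))
E
```

```text
((310.8604431152344, 187.1648406982422), (34.58690643310547, 35.811580657958984), 169.46188354492188)
((354.33367919921875, 201.2030792236328), (13.09593677520752, 13.963013648986816), 160.0198974609375)
N [0.58861744 0.02338254 0.137     ] P [ 0.55751603 -0.08130325  0.126     ] 0.10920811263126734 yaw -0.2887876527209215
ptr [0.63518541 0.03235998 0.137     ] 10.911692118427709 0.047425420852630004
G [0.64614697 0.00732941 0.1       ] -15.591309417426165 0.05972730235593249
Y [0.62635285 0.06635965 0.1       ] 48.71572986995562 0.057192602422897316
bar 14.919703983359838 [0.58930368 0.02375868 0.167     ] 0.06589065396010695
[[ 0.433  0.901 -0.001]
 [ 0.901 -0.433 -0.001]
 [-0.001  0.    -1.   ]]
[-0.00021393 -0.07519172 -0.1441361 ] [[ 1.     0.001 -0.   ]
 [-0.001  0.962  0.273]
 [ 0.001 -0.273  0.962]]
```

```bash
python3 -m crank '{"dp":[[0,0,-4],[0,0,-4],[0,0,-4],[-1.2,1.6,-1],[-2.33,3.26,0],[-2.33,3.26,0],[-2.33,3.26,0],[-2.33,3.26,0]],"delta_rot":[[0,0,0],[0,0,0],[0,0,0],[0,0,0],[0,0,0],[0,0,0],[0,0,0],[0,0,0]]}' 2.2 10
```

```text
time: 0.95
position: [0.3686, 0.4252, 0.3706]
tool_rot: [2.659, 1.672, -0.002]
ft_force: [1.2, -0.4, 0.4]
grip_width: 0.354
```

```bash
python3 -m crank '{"dp":[[-2.5,3.5,0],[-2.5,3.5,0],[-2.5,3.5,0],[-2.5,3.5,0],[-2.5,3.5,0],[-2.5,3.5,0],[-2.5,3.5,0],[-2.5,3.5,0]],"delta_rot":[[0,0,0],[0,0,0],[0,0,0],[0,0,0],[0,0,0],[0,0,0],[0,0,0],[0,0,0]]}'
python3 -m crank '{"dp":[[-2.2,3.0,0],[-2.2,3.0,0],[-2.2,3.0,0],[0,0,0],[0,0,0],[0,0,0],[0,0,0],[0,0,0]],"delta_rot":[[0,0,0],[0,0,0],[0,0,0],[0,0,0.14],[0,0,0.15],[0,0,0.15],[0,0,0.15],[0,0,0.15]]}'
python3 -m crank '{"dp":[[0,0,0],[0,0,0],[0,0,0],[0,0,0],[0,0,0],[0,0,0],[0,0,0],[0,0,0]],"delta_rot":[[0,0,0.145],[0,0,0.145],[0,0,0.145],[0,0,0.145],[0,0,0.145],[0,0,0.145],[0,0,0.145],[0,0,0.145]]}'
```

```text
time: 1.75
position: [0.5338, 0.1237, 0.3707]
tool_rot: [-2.659, -1.672, 0.001]
ft_force: [-0.1, -0.0, -0.3]
grip_width: 0.254
time: 2.55
position: [0.5856, 0.0269, 0.3705]
tool_rot: [-3.086, -0.587, 0.003]
ft_force: [0.2, -0.4, 0.6]
grip_width: 0.256
time: 3.35
position: [0.5856, 0.0269, 0.3705]
tool_rot: [2.903, -1.2, -0.002]
ft_force: [-0.9, -0.8, 0.4]
grip_width: 0.254
```

```bash
python3 -m crank '{"dp":[[0,0,2],[0,0,2],[0,0,2],[0,0,0],[0,0,0],[0,0,0],[0,0,0],[0,0,0]],"delta_rot":[[0,0,0.14],[0,0,0.14],[0,0,0.14],[0,0,0.14],[0,0,0],[0,0,0],[0,0,0],[0,0,0]]}'
python3 - <<'E'
from h import *
s=ctrl.get_state(); i=ctrl.camera_info('wrist'); im=ctrl.get_image('wrist')
np.save('w1.npy',np.r_[i['xyz'],i['orientation']]); print(s['joint_positions'].round(2))
cv2.imwrite('pics/w1.png',im)
E
```

```text
time: 4.15
position: [0.5864, 0.0276, 0.312]
tool_rot: [-2.466, 1.945, -0.001]
ft_force: [0.2, -0.1, -0.2]
grip_width: 0.252
[-0.63  0.18  0.62  1.52 -0.1   1.47 -1.34]
```

View pics/w1.png

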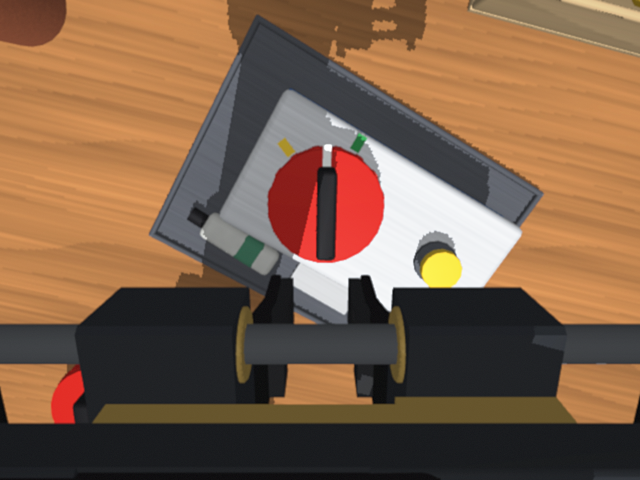

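Wrist view: lid disc centred around (326,204), bar (327,170)–(325,258), pointer end (327,147), green mark (359,143), yellow mark (286,147), plug (441,267).

```bash
cat >> h.py <<'E'
def winfo(f):
    a=np.load(f); i=dict(ctrl.camera_info('wrist')); i['xyz']=a[:3]; i['orientation']=a[3:]; return i
def sub(mask,x0,y0,x1,y1):
    m=np.zeros(mask.shape,'uint8'); m[y0:y1,x0:x1]=mask[y0:y1,x0:x1]; return m
ang=lambda v:np.degrees(np.arctan2(v[1],v[0]))
E
python3 - <<'E'
from h import *
im=cv2.imread('pics/w1.png'); i=winfo('w1.npy')
h=cv2.cvtColor(im,cv2.COLOR_BGR2HSV); red=((h[...,0]<6)|(h[...,0]>174))&(h[...,1]>150)&(h[...,2]>70)
e=cv2.fitEllipse(cv2.convexHull(cv2.findNonZero(sub(red,255,135,395,270)))); print(e)
N=plane(i,e[0],.137)
bar=sub((h[...,2]<60),312,160,342,264); r=cv2.minAreaRect(cv2.findNonZero(bar)); print(r)
yl=(h[...,0]>20)&(h[...,0]<34)&(h[...,1]>120)&(h[...,2]>120)
p=cv2.fitEllipse(cv2.convexHull(cv2.findNonZero(sub(yl,410,240,470,300))));print(p)
P=plane(i,p[0],.126)
pt=plane(i,(327,147),.137);G=plane(i,(359,143),.1);Y=plane(i,(286,147),.1)
B=plane(i,r[0],.165);b1=plane(i,(327.5,168),.167);b2=plane(i,(325.5,259),.167)
print("N",N,"bar",B,(b1+b2)/2,ang(b1-b2),"P",P,np.hypot(*(P-N)[:2]))
d=P-N;print("yaw",np.degrees(np.arctan2(d[0],-d[1])))
for n,q in(('pt',pt),('G',G),('Y',Y)):print(n,q,ang(q-N),np.hypot(*(q-N)[:2]))
s=ctrl.get_state();Rt=R.from_rotvec(s['tool_rot']);x=Rt.apply([1,0,0]);print("jaw",ang(x))
print("to bar, tool cm",Rt.inv().apply(N-s['position'])*100)
E
```

```text
((325.4207458496094, 203.8811492919922), (115.68058013916016, 116.25597381591797), 24.06009292602539)
((326.0, 212.5), (91.0, 18.0), 90.0)
((440.53131103515625, 269.4507141113281), (39.638423919677734, 40.95100402832031), 67.43502044677734)
N [0.5926597  0.02501705 0.137     ] bar [0.59265132 0.02492507 0.165     ] [0.59156628 0.02435216 0.167     ] 12.524524960470982 P [ 0.55928279 -0.07989415  0.126     ] 0.11009258313214136
yaw -17.64818085403025
pt [0.63400821 0.0339214  0.137     ] 12.15298264561913 0.04229641212193957
G [0.64027784 0.00819648 0.1       ] -19.45518652719318 0.050501668211239144
Y [0.62332199 0.0650385  0.1       ] 52.54260397119652 0.05041718401890515
jaw -76.54535855008506
to bar, tool cm [ 0.40440053 -0.53829055 17.49114651]
```

```bash
python3 -m crank '{"dp":[[0.4,-0.4,2],[0,0,2],[0,0,2],[0,0,2],[0,0,1.5],[0,0,0.5],[0,0,0],[0,0,0]],"delta_rot":[[0,0,0.02],[0,0,0],[0,0,0],[0,0,0],[0,0,0],[0,0,0],[0,0,0],[0,0,0]]}' 2.8
python3 - <<'E'
from h import *
i=ctrl.camera_info('wrist'); im=ctrl.get_image('wrist')
cv2.imwrite('pics/w2.png',im)
cv2.imwrite('pics/s2.png',cv2.resize(ctrl.get_image('side')[120:300,270:450],None,fx=3.3,fy=3.3))
E
```

```text
time: 5.0
position: [0.5917, 0.0247, 0.2125]
tool_rot: [-2.445, 1.971, -0.002]
ft_force: [-0.4, 0.2, -0.1]
grip_width: 0.318
```

View pics/w2.png

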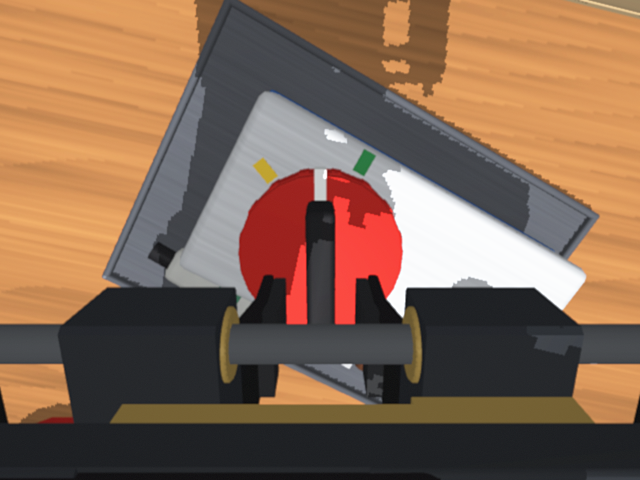

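View pics/s2.png

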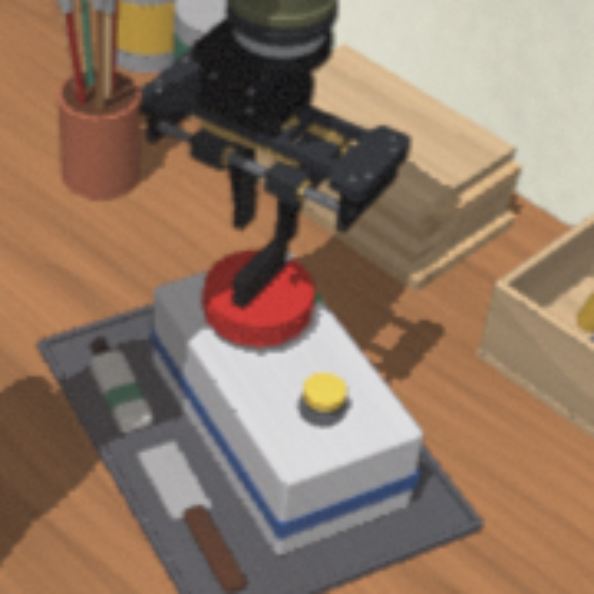

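The bar at column 320 is centred between the fingers (columns 270 and 370), and the side crop agrees. Descending astride it.

```bash
python3 -m crank '{"dp":[[0,0,1.5],[0,0,1.5],[0,0,1.0],[0,0,0.7],[0,0,0.4],[0,0,0],[0,0,0],[0,0,0]],"delta_rot":[[0,0,0],[0,0,0],[0,0,0],[0,0,0],[0,0,0],[0,0,0],[0,0,0],[0,0,0]]}' 2.8
python3 -m crank '{"dp":[[0,0,0],[0,0,0],[0,0,0],[0,0,0],[0,0,0],[0,0,0],[0,0,0],[0,0,0]],"delta_rot":[[0,0,0],[0,0,0],[0,0,0],[0,0,-0.05],[0,0,-0.05],[0,0,-0.05],[0,0,-0.05],[0,0,-0.05]]}' 2.0 10
python3 - <<'E'
from h import *
cv2.imwrite('pics/w3.png',ctrl.get_image('wrist'))
print(ctrl.get_state()['torque'])
E
```

```text
time: 5.9
position: [0.5915, 0.0248, 0.1611]
tool_rot: [-2.445, 1.971, -0.001]
ft_force: [-0.0, -0.4, -0.1]
grip_width: 0.322
time: 6.7
position: [0.5911, 0.0248, 0.1606]
tool_rot: [-2.674, 1.649, -0.0]
ft_force: [-0.1, 0.2, 0.3]
grip_width: 0.229
[-0.08429491  0.18425473 -0.02639189]
```

View pics/w3.png

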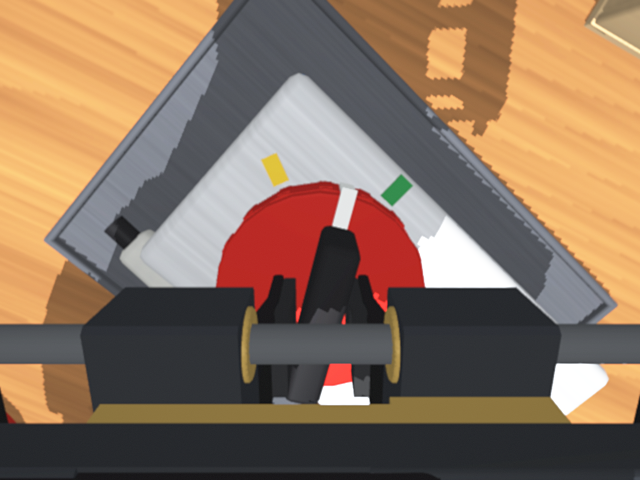

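Slack (about 14°) is nearly taken up: the bar touches both pads, with the pointer at (345,205) still near its start. Continuing backwards.

```bash
python3 -m crank '{"dp":[[0,0,0],[0,0,0],[0,0,0],[0,0,0],[0,0,0],[0,0,0],[0,0,0],[0,0,0]],"delta_rot":[[0,0,-0.08],[0,0,-0.08],[0,0,-0.08],[0,0,-0.08],[0,0,-0.08],[0,0,-0.08],[0,0,-0.08],[0,0,-0.06]]}'
python3 - <<'E'
from h import *
cv2.imwrite('pics/w4.png',ctrl.get_image('wrist'))
print(ctrl.get_state()['torque'])
E
```

```text
time: 7.55
position: [0.591, 0.0249, 0.1606]
tool_rot: [-3.049, 0.754, 0.0]
ft_force: [0.2, 0.3, -0.1]
grip_width: 0.226
[-0.03171889  0.17505686 -0.02097436]
```

View pics/w4.png

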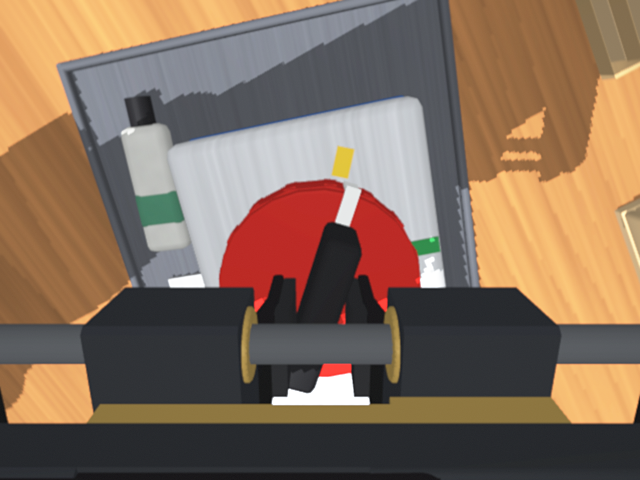

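The pointer (348,205) has nearly reached the yellow mark (343,162), so the lid is around 60°. I'll go a bit further, then ease back so it can drop.

```bash
python3 -m crank '{"dp":[[0,0,0],[0,0,0],[0,0,0],[0,0,0],[0,0,0],[0,0,0],[0,0,0],[0,0,0]],"delta_rot":[[0,0,-0.05],[0,0,-0.05],[0,0,-0.02],[0,0,0.06],[0,0,0.06],[0,0,0.0],[0,0,0],[0,0,0]]}'
python3 - <<'E'
from h import *
i=ctrl.camera_info('wrist');np.save('w5.npy',np.r_[i['xyz'],i['orientation']])
cv2.imwrite('pics/w5.png',ctrl.get_image('wrist'))
cv2.imwrite('pics/s5.png',cv2.resize(ctrl.get_image('side')[120:300,270:450],None,fx=3.3,fy=3.3))
print(ctrl.get_state()['torque'])
E
```

```text
time: 8.4
position: [0.5911, 0.0248, 0.1606]
tool_rot: [3.049, -0.756, 0.0]
ft_force: [0.2, 0.3, 0.6]
grip_width: 0.229
[-0.08683982  0.11023574 -0.02870457]
```

View pics/w5.png

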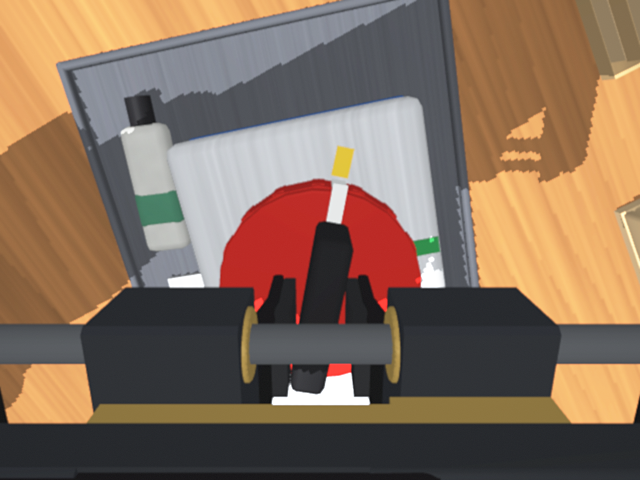

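View pics/s5.png

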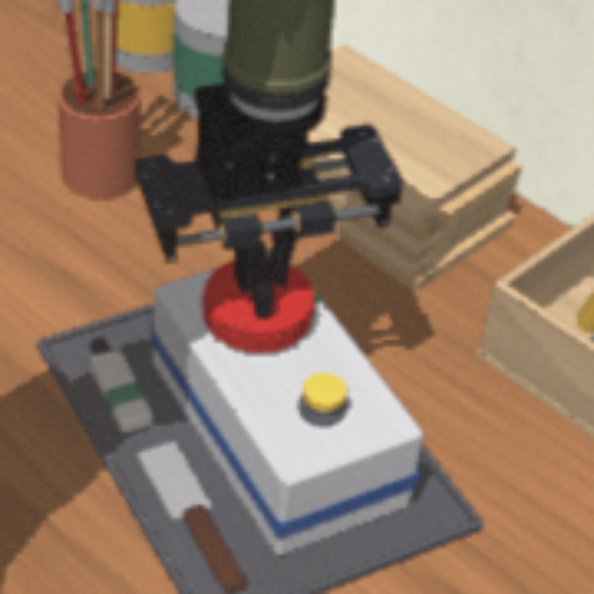

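The pointer (338,200) now lines up with the yellow mark (343,162). Checking whether the lid really dropped, from the disc's apparent width and the side view's lower rim.

```bash
python3 - <<'E'
from h import *
for n in ('pics/w3.png','pics/w4.png','pics/w5.png'):
    h=cv2.cvtColor(cv2.imread(n),cv2.COLOR_BGR2HSV);red=((h[...,0]<6)|(h[...,0]>174))&(h[...,1]>150)&(h[...,2]>70)
    r=sub(red,190,165,450,285)
    print(n,[ (np.where(r[y])[0].min(),np.where(r[y])[0].max()) for y in (255,262,270)], np.where(r.any(1))[0].min())
im=ctrl.get_image('side'); i=ctrl.camera_info('side'); cv2.imwrite('pics/s6.png',im)
for im in (cv2.imread('pics/side0.png'),im):
    h=cv2.cvtColor(im,cv2.COLOR_BGR2HSV);red=((h[...,0]<6)|(h[...,0]>174))&(h[...,1]>150)&(h[...,2]>70)
    r=sub(red,320,180,380,235); ys,xs=np.where(r); print([ys[xs==x].max() for x in range(340,360,2)],xs.min(),xs.max())
for z in(.113,.106): 
    print([proj(i,[.591+.045*np.cos(a),.0245+.045*np.sin(a),z]).round(1) for a in (-2.5,-2.2,-1.9)])
print(ctrl.get_state()['time'])
E
```

```text
pics/w3.png [(np.int64(223), np.int64(418)), (np.int64(221), np.int64(420)), (np.int64(219), np.int64(421))] 182
pics/w4.png [(np.int64(224), np.int64(416)), (np.int64(223), np.int64(417)), (np.int64(221), np.int64(418))] 180
pics/w5.png [(np.int64(224), np.int64(415)), (np.int64(223), np.int64(417)), (np.int64(221), np.int64(418))] 180
[np.int64(222), np.int64(223), np.int64(223), np.int64(223), np.int64(224), np.int64(223), np.int64(223), np.int64(223), np.int64(222), np.int64(221)] 332 364
[np.int64(224), np.int64(224), np.int64(225), np.int64(225), np.int64(225), np.int64(225), np.int64(225), np.int64(224), np.int64(224), np.int64(223)] 332 364
[array([344.9, 223.7]), array([350.1, 223.9]), array([355. , 223.1])]
[array([344.8, 225.6]), array([349.9, 225.8]), array([354.8, 224.9])]
8.55
```

Dropped: the lower rim moved down 2 px in the side view (223→225), which matches the 7 mm predicted by projection. Now lowering slightly and turning forwards.

```bash
python3 -m crank '{"dp":[[0,0,0.25],[0,0,0.25],[0,0,0],[0,0,0],[0,0,0],[0,0,0],[0,0,0],[0,0,0]],"delta_rot":[[0,0,0.1],[0,0,0.1],[0,0,0.1],[0,0,0.1],[0,0,0.1],[0,0,0.1],[0,0,0.1],[0,0,0.1]]}'
python3 -m crank '{"dp":[[0,0,0],[0,0,0],[0,0,0],[0,0,0],[0,0,0],[0,0,0],[0,0,0],[0,0,0]],"delta_rot":[[0,0,0.1],[0,0,0.1],[0,0,0.1],[0,0,0.1],[0,0,0.1],[0,0,0.05],[0,0,0.05],[0,0,0.05]]}'
python3 - <<'E'
from h import *
cv2.imwrite('pics/w7.png',ctrl.get_image('wrist'))
s=ctrl.get_state();print(s['torque'],s['joint_positions'].round(2), ang(R.from_rotvec(s['tool_rot']).apply([1,0,0]))+90+17.3)
E
```

```text
time: 9.35
position: [0.591, 0.0248, 0.1555]
tool_rot: [-2.51, 1.89, 0.0]
ft_force: [-0.0, 0.0, -0.8]
grip_width: 0.228
time: 10.15
position: [0.5908, 0.0248, 0.1553]
tool_rot: [1.777, -2.59, -0.0]
ft_force: [-0.4, 0.7, -1.4]
grip_width: 0.231
[-0.0080154   0.1906604   0.03635339] [-0.67  0.3   0.69  1.73 -0.2   1.18 -1.86] -3.8907827747828456
```

View pics/w7.png

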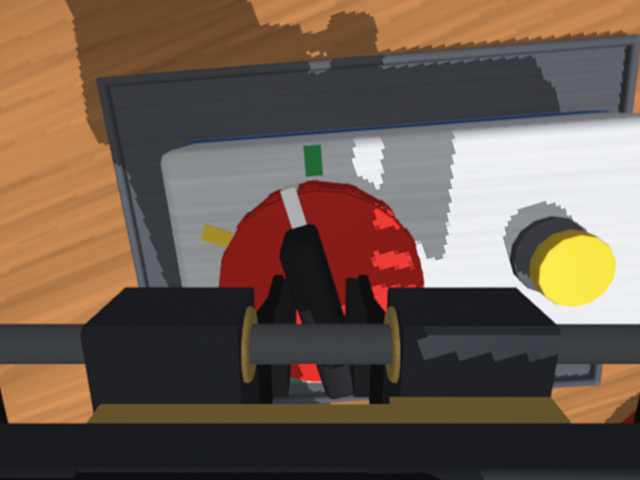

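The pointer (292,205) is still about 14° short of the green mark (313,160). Continuing.

```bash
python3 -m crank '{"dp":[[0,0,0],[0,0,0],[0,0,0],[0,0,0],[0,0,0],[0,0,0],[0,0,0],[0,0,0]],"delta_rot":[[0,0,0.05],[0,0,0.05],[0,0,0.05],[0,0,0.04],[0,0,0.03],[0,0,0.02],[0,0,0.02],[0,0,0]]}'
python3 - <<'E'
from h import *
cv2.imwrite('pics/w8.png',ctrl.get_image('wrist'))
s=ctrl.get_state();print(s['torque'], ang(R.from_rotvec(s['tool_rot']).apply([1,0,0]))+90+17.3)
E
```

```text
time: 11.0
position: [0.5911, 0.0246, 0.1554]
tool_rot: [1.43, -2.797, 0.001]
ft_force: [0.9, -0.4, -2.6]
grip_width: 0.231
[-0.29458605 -0.08022697  0.34641276] -18.53587037345528
```

View pics/w8.png

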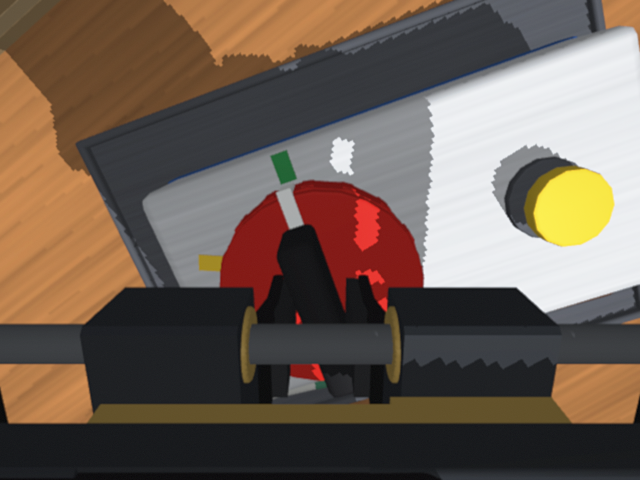

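The torque step to 0.35 N·m shows the stop, and the pointer (288,205) points straight at the green mark (284,167). Releasing and rising.

```bash
python3 -m crank '{"dp":[[0,0,0],[0,0,0],[0,0,0],[0,0,0],[0,0,0],[0,0,-1],[0,0,-2],[0,0,-3]],"delta_rot":[[0,0,-0.06],[0,0,-0.06],[0,0,0],[0,0,0],[0,0,0],[0,0,0],[0,0,0],[0,0,0]]}' 3.4
python3 -m crank '{"dp":[[0,0,-2],[0,0,-2],[0,0,0],[0,0,0],[0,0,0],[0,0,0],[0,0,0],[0,0,0]],"delta_rot":[[0,0,-0.14],[0,0,-0.14],[0,0,-0.14],[0,0,-0.14],[0,0,-0.14],[0,0,-0.14],[0,0,-0.14],[0,0,-0.14]]}' 0 20
python3 - <<'E'
from h import *
s=ctrl.get_state();i=ctrl.camera_info('wrist');np.save('w9.npy',np.r_[i['xyz'],i['orientation']])
cv2.imwrite('pics/w9.png',ctrl.get_image('wrist'))
Rt=R.from_rotvec(s['tool_rot']);print(Rt.inv().apply(np.array([.558,-.0805,.2])-s['position'])*100)
E
```

```text
time: 11.85
position: [0.5901, 0.0248, 0.2155]
tool_rot: [1.592, -2.705, -0.001]
ft_force: [-0.0, 0.8, -0.5]
grip_width: 0.392
time: 12.65
position: [0.5912, 0.0247, 0.2565]
tool_rot: [-2.792, 1.439, -0.001]
ft_force: [0.3, -0.4, -0.6]
grip_width: 0.005
[6.63936551 8.81001669 5.64227807]
```

View pics/w9.png

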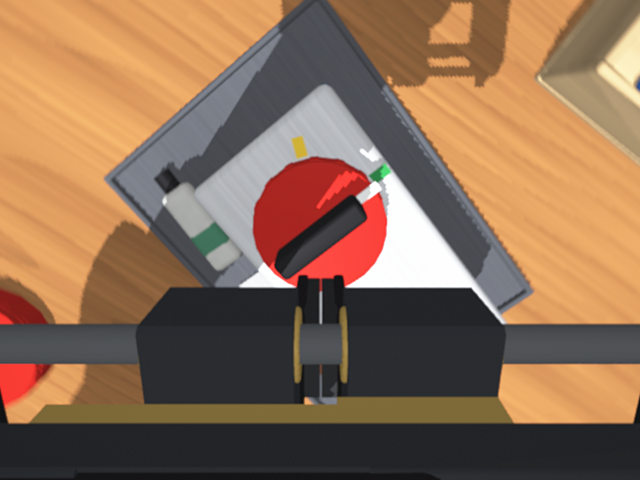

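The pointer (375,187) meets the green mark (381,172), and the lid sits level. On to the plug with the fingers shut.

```bash
python3 -m crank '{"dp":[[1.66,2.2,0],[1.66,2.2,0],[1.66,2.2,0],[1.66,2.2,0],[0,0,2],[0,0,2],[0,0,2],[0,0,2]],"delta_rot":[[0,0,0],[0,0,0],[0,0,0],[0,0,0],[0,0,-0.14],[0,0,-0.14],[0,0,-0.14],[0,0,-0.10]]}'
python3 - <<'E'
from h import *
s=ctrl.get_state(); i=ctrl.camera_info('side'); im=ctrl.get_image('side')
t=R.from_rotvec(s['tool_rot']).apply([0,0,.019])+s['position']; print(s['position'],s['time'])
cv2.imwrite('pics/s10.png',cv2.resize(im[150:300,300:450],None,fx=4,fy=4)); print(proj(i,t),proj(i,[.558,-.0805,.126]))
cv2.imwrite('pics/t10.png',cv2.resize(ctrl.get_image('top')[150:250,290:410],None,fx=5,fy=5))
E
```

```text
time: 13.5
position: [0.5576, -0.0803, 0.1756]
tool_rot: [-3.067, 0.678, -0.002]
ft_force: [-0.1, -0.0, -0.2]
grip_width: 0.008
[ 0.55758307 -0.08030798  0.17561713] 13.5
[368.51865271 227.85655072] [367.60651213 236.23091378]
```

View pics/s10.png

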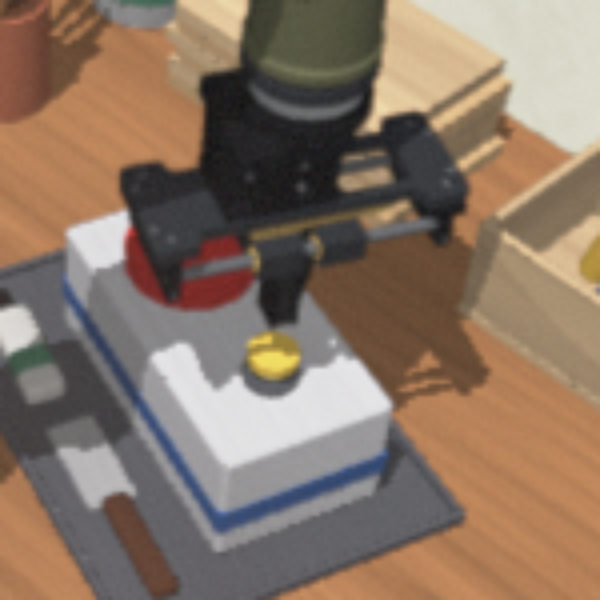

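The fingertips (crop 280,315) stand directly over the plug head (273,355). Pressing slowly and watching the force.

```bash
python3 -m crank '{"dp":[[0,0,1],[0,0,1],[0,0,0.5],[0,0,0.3],[0,0,0.3],[0,0,0.2],[0,0,0.2],[0,0,0.1]],"delta_rot":[[0,0,0],[0,0,0],[0,0,0],[0,0,0],[0,0,0],[0,0,0],[0,0,0],[0,0,0]]}'
python3 -m crank '{"dp":[[0,0,0.1],[0,0,0.1],[0,0,0.1],[0,0,0.1],[0,0,0.05],[0,0,0],[0,0,0],[0,0,0]],"delta_rot":[[0,0,0],[0,0,0],[0,0,0],[0,0,0],[0,0,0],[0,0,0],[0,0,0],[0,0,0]]}'
```

```text
time: 14.4
position: [0.5576, -0.0802, 0.1405]
tool_rot: [-3.066, 0.681, -0.001]
ft_force: [-2.6, 0.3, 5.8]
grip_width: 0.002
time: 15.2
position: [0.5576, -0.0802, 0.1361]
tool_rot: [-3.066, 0.681, -0.001]
ft_force: [-2.3, -0.2, 5.1]
grip_width: 0.002
```

Still about 6 N of sliding force, with the tips at 117.1 mm. Pressing on to the seat.

```bash
python3 -m crank '{"dp":[[0,0,0.05],[0,0,0.05],[0,0,0.05],[0,0,0.05],[0,0,0],[0,0,0],[0,0,0],[0,0,0]],"delta_rot":[[0,0,0],[0,0,0],[0,0,0],[0,0,0],[0,0,0],[0,0,0],[0,0,0],[0,0,0]]}'
```

```text
time: 16.0
position: [0.5576, -0.0802, 0.1354]
tool_rot: [-3.065, 0.681, -0.001]
ft_force: [-6.1, 0.1, 13.4]
grip_width: 0.004
```

```bash
python3 -m crank '{"dp":[[0,0,0.05],[0,0,0.03],[0,0,0],[0,0,0],[0,0,0],[0,0,0],[0,0,0],[0,0,0]],"delta_rot":[[0,0,0],[0,0,0],[0,0,0],[0,0,0],[0,0,0],[0,0,0],[0,0,0],[0,0,0]]}'
python3 -m crank '{"dp":[[0,0,-0.5],[0,0,-1],[0,0,-2],[0,0,-3],[0,0,-3],[0,0,-3],[0,0,-3],[0,0,0]],"delta_rot":[[0,0,0],[0,0,0],[0,0,0],[0,0,0],[0,0,0],[0,0,0],[0,0,0],[0,0,0]]}'
python3 -m crank '{"dp":[[0,3,0],[0,3,0],[0,3,0],[0,3,0],[0,3,0],[0,0,0],[0,0,0],[0,0,0]],"delta_rot":[[0,0,0],[0,0,0],[0,0,0],[0,0,0],[0,0,0],[0,0,0],[0,0,0],[0,0,0]]}'
python3 - <<'E'
from h import *
i=ctrl.camera_info('wrist');np.save('w11.npy',np.r_[i['xyz'],i['orientation']])
cv2.imwrite('pics/w11.png',ctrl.get_image('wrist'));cv2.imwrite('pics/s11.png',ctrl.get_image('side'));cv2.imwrite('pics/t11.png',ctrl.get_image('top'))
E
```

```text
time: 16.8
position: [0.5576, -0.0802, 0.1353]
tool_rot: [-3.065, 0.681, -0.001]
ft_force: [-7.2, 1.3, 18.2]
grip_width: 0.007
time: 17.6
position: [0.5597, -0.0808, 0.2922]
tool_rot: [-3.065, 0.681, -0.013]
ft_force: [0.9, -0.6, 0.4]
grip_width: 0.006
time: 18.4
position: [0.4944, -0.2148, 0.2869]
tool_rot: [-3.067, 0.678, 0.001]
ft_force: [-0.3, -0.2, 0.2]
grip_width: 0.009
```

View pics/w11.png

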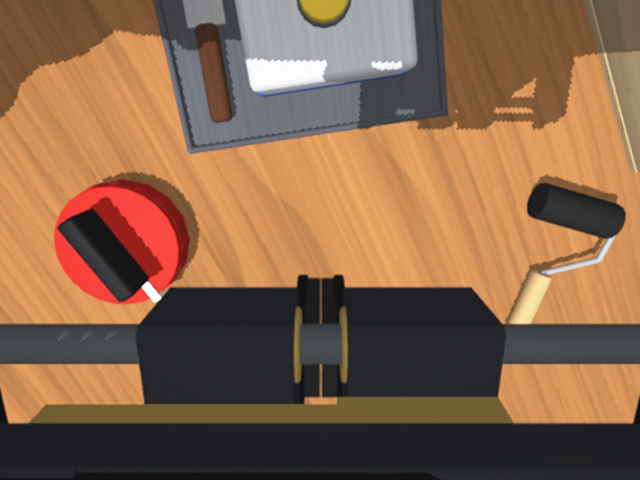

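View pics/s11.png

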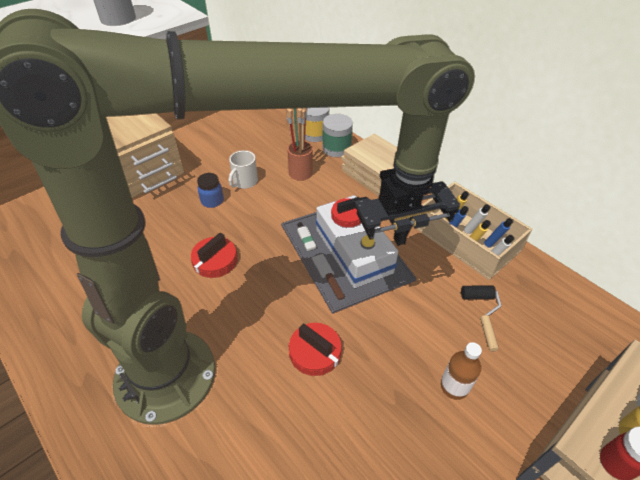

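Bystanders look unmoved. Going back over for one clear wrist view of the lid and plug.

```bash
python3 -m crank '{"dp":[[0,-3.5,-0.5],[0,-4,-0.5],[0,-4,-0.5],[0,-4,-0.5],[0,-4,-0.5],[0,-4,-0.5],[0,-2,0],[0,0,0]],"delta_rot":[[0,0,0],[0,0,0],[0,0,0],[0,0,0],[0,0,0],[0,0,0],[0,0,0],[0,0,0]]}'
python3 - <<'E'
from h import *
i=ctrl.camera_info('wrist');np.save('w12.npy',np.r_[i['xyz'],i['orientation']])
cv2.imwrite('pics/w12.png',ctrl.get_image('wrist'))
cv2.imwrite('pics/s12.png',cv2.resize(ctrl.get_image('side')[150:300,300:450],None,fx=4,fy=4))
E
```

```text
time: 19.35
position: [0.6024, 0.0194, 0.3162]
tool_rot: [3.069, -0.671, -0.002]
ft_force: [-0.2, -0.2, 0.6]
grip_width: 0.006
```

View pics/w12.png

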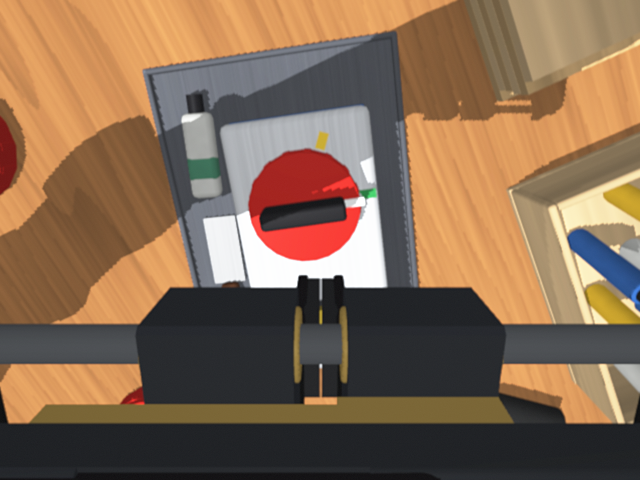

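View pics/s12.png

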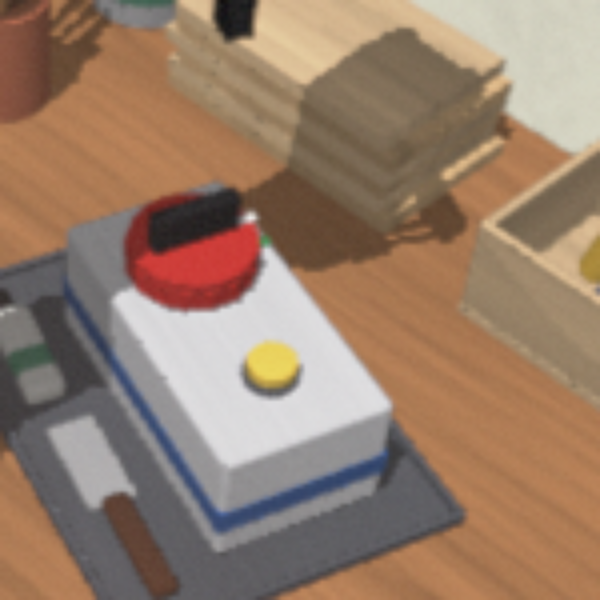

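```bash
python3 - <<'E'
from h import *
im=cv2.imread('pics/w12.png'); i=winfo('w12.npy')
h=cv2.cvtColor(im,cv2.COLOR_BGR2HSV); red=((h[...,0]<6)|(h[...,0]>174))&(h[...,1]>150)&(h[...,2]>70)
e=cv2.fitEllipse(cv2.convexHull(cv2.findNonZero(sub(red,230,130,380,270)))); N=plane(i,e[0],.127)
pt=plane(i,(363,201.5),.127)
g=(h[...,0]>45)&(h[...,0]<80)&(h[...,1]>100); c=np.mean(np.argwhere(sub(g,350,180,390,210)),0)[::-1]; G=plane(i,c,.1)
b1=plane(i,(346,209),.157);b2=plane(i,(260,219),.157)
Y=plane(i,(322,140),.1)
print(e,c,"N",N,"pt",ang(pt-N),np.hypot(*(pt-N)[:2]),"G",ang(G-N),np.hypot(*(G-N)[:2]),"bar",ang(b1-b2),"Y",ang(Y-N))
# bar mask axis
b=sub(h[...,2]<60,250,190,352,235); x=np.argwhere(b)[:,::-1].astype('float32'); l=cv2.fitLine(x,cv2.DIST_L2,0,.01,.01).ravel(); print(ang(plane(i,l[2:]+40*l[:2],.155)-plane(i,l[2:]-40*l[:2],.155)))
s=cv2.imread('pics/s12.png')
E
cp pics/w12.png /tmp/; python3 -c "
import cv2
cv2.imwrite('pics/w12c.png',cv2.resize(cv2.imread('pics/w12.png')[120:280,230:400],None,fx=3.5,fy=3.5,interpolation=2))"
```

```text
((304.3779296875, 204.54776000976562), (110.73385620117188, 110.9573974609375), 118.5632553100586) [368.62616822 192.94392523] N [0.59116341 0.02667242 0.127     ] pt -21.52774775892647 0.04623022804084043 G -20.153074677140925 0.0535409148809787 bar -17.75678392355137 Y 49.28719171668121
-16.899910292470953
```

View pics/w12c.png

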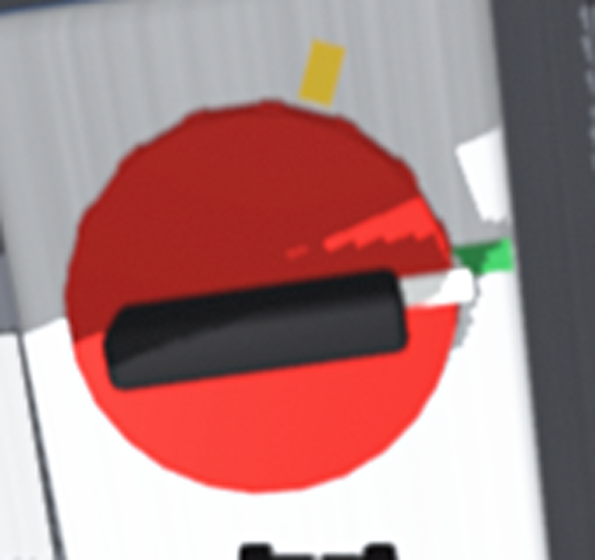

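The pointer and bar lie at about -17° to -21° in world, and the green mark at about -20°, so they are aligned within roughly 2°. A last numeric check of the plug and lid heights, then I hand in if they agree.

```bash
python3 - <<'E'
from h import *
im=ctrl.get_image('side'); i=ctrl.camera_info('side'); m=masks(im); h=cv2.cvtColor(im,cv2.COLOR_BGR2HSV)
y0=masks(cv2.imread('pics/side0.png'))
f=lambda m:np.where(sub(m['yel'],355,225,385,255).any(1))[0][[0,-1]]
print("plug rows before/after",f(y0),f(m),[proj(i,[.558,-.0805,z])[1].round(1) for z in(.128,.125,.116)])
red=((h[...,0]<6)|(h[...,0]>174))&(h[...,1]>150)&(h[...,2]>70); ys,xs=np.where(sub(red,320,180,380,235))
print("lid rim rows",[ys[xs==x].max() for x in range(342,356,2)],proj(i,[.591-.0265,.0245-.0364,.103]))
E
```

```text
plug rows before/after [233 244] [236 246] [np.float64(235.7), np.float64(236.5), np.float64(238.9)]
lid rim rows [np.int64(225), np.int64(225), np.int64(226), np.int64(226), np.int64(226), np.int64(226), np.int64(225)] [349.8332512  226.59867099]
```

```bash
python3 - <<'E'
from bench import ctrl
print(ctrl.close_job(), ctrl.get_state()['time'])
E
```

```text
the job is handed in; nothing more can be done
the job is handed in; nothing more can be done
```

I handed the job in at about 19.5 s of the 48 s allowed. The lid is wound down to its stop and the vent plug is pressed home. The hand-in gives no verdict, so this rests on my own checks.

**Turning back:** I set the fingers loosely either side of the small lid's bar and turned it from about 30° until the pointer was near the yellow mark. In the side view the lower rim then sat 2 px lower, which matches the 7 mm drop.

**Winding forward:** I turned it until the moment jumped to 0.35 N·m at the stop. The last wrist picture puts the pointer within about 2° of the green mark. The rim is about 1 px lower again, which fits the tight height.

**Vent plug:** I pressed it with closed fingers until the force rose from about 6 N of sliding to 18 N. The fingertips were then at 116.3 mm, against 116 mm for fully home.

**At hand-in:** The arm was clear above the tank. In the pictures the bystanders looked to be where they started; I did not measure them.

**Small disagreements:** The tank yaw came out between -16.5° and -20° depending on the cue. The plug moved only 2–3 px in the side view, which is too coarse to confirm the last millimetre. For that I relied on the fingertip height and the force.

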